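Hang the windowed deck gauge in the analyser's service cabinet

ROBOT

A 7-joint arm with a two-finger parallel gripper is mounted at the origin on the work surface. World frame = base frame: x ahead of the robot, y to its left, z up, the work surface at z = 0. Lengths are in m, angles in rad, forces in N, time in s.
With the tool pointing down it reaches from about 0.35 to 0.9 m from the base axis. Payload 19.9 kg.
Tool frame: the origin (TCP) lies midway between the tips of the shut fingers; the grasp point (between the pads) lies 19 mm behind it (manip.grip_depth is the distance from the TCP to the grasp point, in m); z points along the fingers, x is the direction in which the jaws open and shut, and the axes are right-handed (so a half turn about z gives the same grasp; the last joint's range is limited). The gripper opens to 94 mm and grips with 3 to 60 N. Pads are 16 mm wide; open, the fingers measure 119 mm over their backs; the gripper's body (75 mm by 177 mm) begins 78 mm behind the grasp point.
Start: joints at [1.113, 0.417, -0.01, 1.614, 0.005, 1.111, -0.053], TCP at [0.253, -0.571, 0.205] pointing down, gripper open.
Joint ranges: [-2.81, 2.81], [-0.39, 2.02], [-1.27, 1.25], [0.06, 2.57], [-1.19, 4.33], [0.19, 2], [-2.82, 2.82]. Speed limits (rad/s): [1.89, 1.89, 2.39, 2.39, 3.01, 3.01, 3.01].

INTERFACE

Orientations are given as a rotation vector (axis times angle).
In Python, from station import monitor, vision, order, finder, manip gives the robot as it stands. The module is installed in compiled form; this text tells all that it offers.
- The arm moves only by the tool apply_moves, never from a script. Its argument "steps" is a list of rows, each a list of 3 entries, a list of its own where there are three numbers: the shift along the tool's x, y, z in mm, then the turn, a rotation vector about the tool's x, y, z in degrees, then the closure in counts, from 0 (fully open) to 255 (shut). In form: [[[dx, dy, dz], [ax, ay, az], hand], ...]. A call has exactly 10 rows; each row is the pose to reach, as a shift and turn from the pose commanded when the call began, along the tool's axes at that moment; what a row does not reach only later rows make up. A row lasts 1/12 s, in which the tool goes at most 41.7 mm and 7.16 degrees, less where a joint would pass 70% of its speed; a pose out of reach is approached as far as the arm can. A call with a gripper value outside its range is refused whole. The fingers move at their own pace and stop on an object; the grip force is fixed at half the most. Time passes only in rows, so rows that repeat a pose let the fingers close, or fill a call up. It gives the time, the measured TCP pose, the force and the opening at its end, in the units of the state.
- monitor.sense(): the state, without advancing time (a new reading comes with each control period).
- vision.camera(name): name is "side" or "top" or "wrist"; returns a dict with "image" (420x560x3 uint8, blue, green, red), "range_z" (420x560 float32, m along the optical axis (not along the pixel's ray), 0 where there is no reading), "fx", "fy", "cx", "cy" (pixels), "R" (3x3) and "t" (3): a world point X has camera coordinates R X + t; the wrist camera has in their place "hand_eye" (4x4, takes a point from camera to tool coordinates, whose origin is the TCP and whose axes are the tool frame's). Camera axes: x right, y down, z forward; pixel columns grow to the right and rows downward; lengths in m; the calibration is good to about 2 mm. The wrist camera is an equidistant fisheye: a pixel r from the principal point sees the ray r / f radians off the axis. A picture is of the moment at which its call begins: read the wrist's pose just before it.
- order.job_done(): hands the job in, once; it reports no verdict.
Trained networks look in a picture, given as the dict that the camera call returned (one of the last four; its "shot" number tells which), for a name from the list of things; names that differ only in an ending like _2 or _b are one class to them, and where a whole thing is asked for, a point or a joint stands for the part that bears it (a point fixed in the world has none). Each returns a list of dicts, best first, with "confidence" (0 to 1); they miss things now and then, are a little off and sometimes report something else, mostly with a low value. They report only what shows in the picture. A call takes as long as a camera call. They do not tell look-alikes from the thing itself.
- finder.regions_of(picture, query): "pixels" (420x560 bool, what is visible of it) and "at" ([column, row] in pixels, amid what is visible of it).
The state is a dict: "time": time; "joint_pos": joint angles; "joint_vel": joint speeds; "joint_torque": joint torques, N m; "position": TCP position; "eef_rot": TCP orientation; "ft_force": force on the tool from outside, world axes, zero at the start; "torque": the same for the moment, N m; "width": finger opening in m.
Only numpy, scipy, OpenCV 4.12 (cv2) and the standard library are available. Lean on these libraries where they do the work, as an engineer would, in place of code of your own. Each camera call takes 0.05 s, during which the arm holds its last target. There are 200 camera calls.

TASK

Two small metal deck gauges stand on the lab bench. Pick up the one with the open window in its plate (flat grip tab on top), lower it upright through the opening in the top of the white service cabinet and hang it by its window on the hook inside, then let go. Do not touch the cabinet with the gauge or the gripper, and leave the other gauge, the one with a round knob, standing where it is.

Things in the scene. Friction and masses are not known exactly. Their poses are not given: they have to be found in the camera images.
- gauge_grip (a point): Centre of the grip tab, 14 (x) x 20 (y) x 56 mm, of the windowed aluminium gauge (0.22 kg, 132 mm tall, upright, same after a half turn). 104 mm above its underside. Below the tab: plate 8 mm thick, 56 wide (y), with a window open along x, 36 wide (y), upper edge 38 mm and lower edge 82 mm below this point; foot 30 (x) x 56 x 14 mm. Grip the tab across y from above.
- hook_seat (a point): Hook, steel rod 8 mm thick, may be touched. Point on top of its level bar where the window's upper edge rests, 86 mm above the bench. Axes as the cabinet's. The bar lies along x, from a plate on the robot-side wall (face at x -28 mm) to an upturned end at x +30 mm (outer face +34), whose top is 12 mm above this point; the rod's underside is 8 mm below it.
- cabinet: White fixed cabinet, 150 mm high. Origin on the bench under the centre of its top opening, z up, x roughly away from the robot. Opening 125 (x) x 160 mm (y), a straight well down to a floor 5 mm above the bench. Outside x -110 to 110, y -115 to 115 mm; a black box 80 mm high adds to x 160. Hook seat at x -30, y 0, z 86 mm.
- solid_gauge_center (a point): The other gauge, to be left alone: same aluminium, foot and plate width, but no window, and a round knob 34 mm across on top; 116 mm tall, upright on the bench. Point at its centre, 58 mm up.
Mind the look-alikes: they are no part of the job. Leave any purple or yellow look-alike of the part that bears gauge_grip alone. Leave any pink look-alike of the part that bears solid_gauge_center alone.

How it is judged:
On the way:
1. the windowed gauge is lifted clear above the bench (height (world z) of gauge_grip above 0.2 m), for 0.1 s.
At the end, for the whole second after the job is handed in: The windowed gauge hangs at rest by its window on the hook (grip centre 32 to 44 mm above the hook seat, -22 to +26 mm along x and within 14 mm in y of it), upright within 0.2 rad, its weight on the hook; the other gauge stands upright within 20 mm of its start (x of gauge_grip in the frame of hook_seat between -0.022 and 0.026 m and y of gauge_grip in the frame of hook_seat between -0.014 and 0.014 m and z of gauge_grip in the frame of hook_seat between 0.032 and 0.044 m and angle between gauge_grip's own z axis and vertical below 0.2 rad and contact force between gauge and hook above 0.8 N and linear speed of gauge below 0.03 m/s and angular speed of gauge below 0.4 rad/s and distance of solid_gauge_center from where it was at the start of the episode below 0.02 m and angle between solid_gauge_center's own z axis and vertical below 0.15 rad); the robot touches nothing.
It fails at once if the cabinet is touched by the gauge, the gripper or the arm (contact force between cabinet and gauge above 0.5 N or contact force between cabinet and the fingers above 0.5 N or contact force between cabinet and the arm above 0.5 N).
It fails at once if the other gauge is moved by more than 20 mm or tipped (distance of solid_gauge_center from where it was at the start of the episode above 0.02 m or angle between solid_gauge_center's own z axis and vertical above 0.15 rad).
It also fails if it takes over 56 s, if anything falls off the work surface, if the arm or the gripper's body presses on something with over 40 N, if the wrist force passes 120 N, or if a joint passes its speed limit or range.

## Working session

There is one attempt and no reset: what is moved stays moved. The work goes in short steps, Python scripts to look and compute and a tool call to move; the robot and the scene stay as the last step left them, time stands still between calls to the robot, and variables do not carry over. Pictures are saved under pics/ and viewed, about 8 in all and at most 12, crops included, and the job is handed in when it is done.

Besides the shell and the picture viewer there is one more tool, called after "Emit:" by a JSON object that holds its "api" and its "payload", one argument or row to a line. apply_moves: Moves the arm, as the interface text tells. Its arguments: {"type":"object","properties":{"steps":{"type":"array","items":{"type":"array"}}},"required":["steps"]}

```bash
mkdir -p pics; cat > h.py <<'E'
import numpy as np, cv2
from scipy.spatial.transform import Rotation as Ro
from station import monitor, vision, order, finder, manip
def cloud(p):
    z=p["range_z"]; v,u=np.indices(z.shape)
    c=np.stack([(u-p["cx"])/p["fx"]*z,(v-p["cy"])/p["fy"]*z,z],-1)
    w=(c-p["t"])@p["R"]; w[z<=0]=np.nan
    return w
E
python3 - <<'E'
from h import *
print(manip.grip_depth, monitor.sense())
ims=[]
for n in("top","side"):
    p=vision.camera(n); ims.append(p["image"].copy()); w=cloud(p)
    for q in("gauge_grip","solid_gauge_center","cabinet"):
        for r in finder.regions_of(p,q):
            X=w[r["pixels"]]; X=X[~np.isnan(X[:,0])]
            col=p["image"][r["pixels"]].mean(0)
            print(n,q,round(r["confidence"],2),np.round(r["at"]),len(X),np.round(np.percentile(X,[2,50,98],axis=0),3).tolist(),col.round())
    cv2.imwrite(f"pics/{n}.png",p["image"])
E
```

```text
0.0188 {'time': 0.0, 'joint_pos': array([ 1.11251922,  0.41795675, -0.01028516,  1.61412269,  0.00471301,
        1.1107007 , -0.05302283]), 'joint_vel': array([-0.00038178,  0.00053292,  0.00061571, -0.00100224, -0.00027088,
       -0.00123787, -0.00127007]), 'joint_torque': array([ 2.46665222e-04, -8.51260257e+01,  6.38613738e-01, -4.25996876e+01,
       -4.89380874e-02,  1.87600212e-02,  8.87657734e-05]), 'position': array([ 0.25284355, -0.57118887,  0.20485777]), 'eef_rot': array([-2.63248492e+00,  1.71353924e+00,  1.61818935e-03]), 'ft_force': array([0.04194472, 0.01380467, 0.29953533]), 'torque': array([-0.01697026,  0.01639478, -0.01381652]), 'width': 0.09395007314594092}
top gauge_grip 0.92 [317. 200.] 425 [[0.49, -0.17, 0.001], [0.503, -0.144, 0.026], [0.526, -0.118, 0.133]] [195. 191. 187.]
top gauge_grip 0.91 [327. 237.] 363 [[0.404, -0.199, 0.002], [0.419, -0.166, 0.015], [0.437, -0.144, 0.133]] [ 18. 214. 233.]
top gauge_grip 0.74 [277. 229.] 342 [[0.423, -0.087, 0.01], [0.436, -0.061, 0.019], [0.456, -0.034, 0.134]] [180.  72. 136.]
top solid_gauge_center 0.94 [417. 177
[... 689 characters left out ...]
.039], [0.437, -0.14, 0.131]] [  7. 163. 187.]
side gauge_grip 0.63 [280. 196.] 829 [[0.491, -0.212, -0.002], [0.509, -0.135, 0.043], [0.529, -0.115, 0.13]] [158. 148. 145.]
side solid_gauge_center 0.69 [314. 139.] 580 [[0.445, -0.371, 0.004], [0.46, -0.341, 0.053], [0.477, -0.323, 0.115]] [159. 149. 147.]
side solid_gauge_center 0.6 [300. 162.] 600 [[0.468, -0.282, 0.002], [0.482, -0.246, 0.051], [0.498, -0.229, 0.115]] [144. 108. 196.]
side solid_gauge_center 0.56 [275. 133.] 847 [[0.525, -0.383, -0.002], [0.547, -0.354, 0.048], [0.571, -0.334, 0.115]] [129.  97. 177.]
side cabinet 0.69 [229. 306.] 28756 [[0.417, 0.047, 0.002], [0.545, 0.199, 0.123], [0.695, 0.289, 0.151]] [162. 159. 160.]
```

```bash
python3 - <<'E'
from h import *
p=vision.camera("top"); s=vision.camera("side")
a=cv2.resize(p["image"][90:290,60:460],(800,400)); b=cv2.resize(s["image"][90:390,60:460],(800,600))
cv2.imwrite("pics/a.png",a); cv2.imwrite("pics/b.png",b)
w=cloud(p); r=[r for r in finder.regions_of(p,"gauge_grip") if np.hypot(*(np.array(r["at"])-[317,200]))<12][0]
X=w[r["pixels"]]; X=X[~np.isnan(X[:,0])]
for lo,hi in((.12,.14),(.005,.022),(.0,.14)):
    Y=X[(X[:,2]>lo)&(X[:,2]<hi)]; rr=cv2.minAreaRect(Y[:,:2].astype(np.float32)*1000); print(lo,hi,len(Y),Y.mean(0).round(4),rr)
m=finder.regions_of(p,"cabinet")[0]["pixels"]
T=w[m]; T=T[(T[:,2]>.144)&(T[:,2]<.156)]
print("cab outer",cv2.minAreaRect(T[:,:2].astype(np.float32)*1000),len(T))
# occupancy map of the top
g=np.zeros((400,400),np.uint8)
A=w.reshape(-1,3); A=A[(A[:,2]>.144)&(A[:,2]<.156)]
ij=((A[:,:2]-[.37,-.05])*1000).astype(int); ok=((ij>=0)&(ij<400)).all(1); g[ij[ok,0],ij[ok,1]]=255
g=cv2.morphologyEx(g,cv2.MORPH_CLOSE,np.ones((7,7)))
cs,h=cv2.findContours(g,cv2.RETR_CCOMP,cv2.CHAIN_APPROX_NONE)
for c,hh in zip(cs,h[0]):
    if cv2.contourArea(c)>3000:
        (cx,cy),sz,an=cv2.minAreaRect(c); print("hole" if hh[3]>=0 else "outer",370+cy,-50+cx,sz,an)
E
```

```text
0.12 0.14 81 [ 0.5067 -0.1446  0.1307] ((507.2265930175781, -145.02334594726562), (19.68941879272461, 14.065513610839844), 73.8062744140625)
0.005 0.022 187 [ 0.5007 -0.1433  0.0147] ((507.4486083984375, -145.24545288085938), (55.94230270385742, 29.77225685119629), 74.09056854248047)
0.0 0.14 443 [ 0.5036 -0.1437  0.0538] ((508.761474609375, -147.81326293945312), (65.35813903808594, 40.58731460571289), 79.57026672363281)Traceback (most recent call last):
  File "<stdin>", line 9, in <module>
IndexError: list index out of range
```

View pics/a.png

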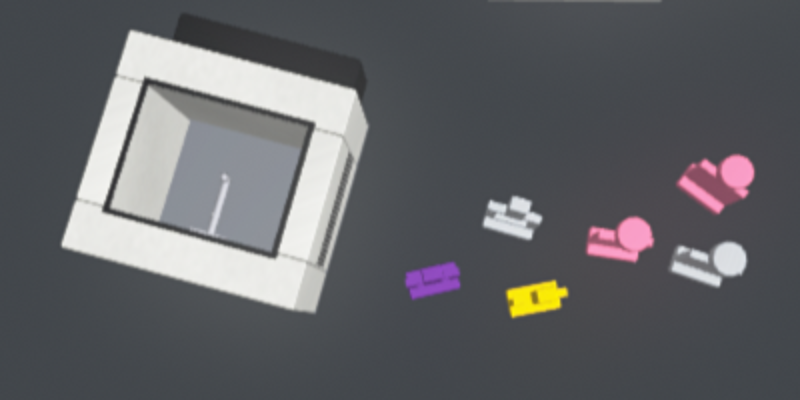

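View pics/b.png

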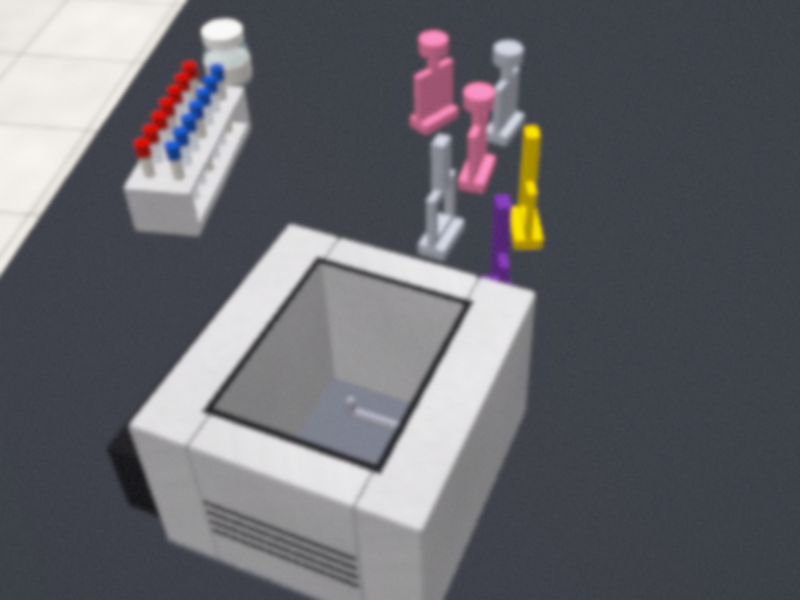

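The top picture shows these candidates, in full-frame pixels: silver with tab (317,200), yellow (327,237), purple (277,229), silver with knob (411,222), and two pink with knobs. I choose the silver tabbed one at (317,200). Next I measure the cabinet and hook and take a close crop to check the choice.

```bash
python3 - <<'E'
from h import *
p=vision.camera("top"); s=vision.camera("side")
cv2.imwrite("pics/c.png",np.hstack([cv2.resize(p["image"][170:270,270:370],(400,400),interpolation=3),cv2.resize(s["image"][140:240,240:340],(400,400),interpolation=3)]))
for n,pp in(("top",p),("side",s)):
    w=cloud(pp); A=w.reshape(-1,3); A=A[(A[:,2]>.142)&(A[:,2]<.158)]
    g=np.zeros((400,400),np.uint8)
    ij=((A[:,:2]-[.37,-.05])*1000).astype(int); ok=((ij>=0)&(ij<400)).all(1); g[ij[ok,0],ij[ok,1]]=255
    g=cv2.morphologyEx(g,cv2.MORPH_CLOSE,np.ones((7,7)))
    cs,h=cv2.findContours(g,cv2.RETR_CCOMP,cv2.CHAIN_APPROX_NONE)
    print(n,np.median(A[:,2]))
    for c,hh in zip(cs,h[0]):
        if cv2.contourArea(c)>3000:
            (cx,cy),sz,an=cv2.minAreaRect(c); print("hole" if hh[3]>=0 else "outer",370+cy,-50+cx,sz,an)
    # hook points: inside well, z .07-.11
    B=w.reshape(-1,3); B=B[(B[:,2]>.06)&(B[:,2]<.115)]
    B=B[(np.hypot(B[:,0]-.555,B[:,1]-.15)<.06)]
    print(len(B)); 
    if len(B)>5: print(np.round(B[np.argsort(B[:,0])][::max(1,len(B)//15)],3).tolist())
E
```

```text
top 0.14928154171085878
outer 537.99755859375 152.23141479492188 (231.3312225341797, 220.67486572265625) 14.553572654724121
hole 537.4024047851562 152.21205139160156 (163.14610290527344, 128.35797119140625) 14.63827896118164
269
[[0.496, 0.162, 0.081], [0.504, 0.161, 0.083], [0.513, 0.156, 0.082], [0.523, 0.155, 0.086], [0.531, 0.158, 0.085], [0.537, 0.155, 0.099], [0.591, 0.104, 0.074], [0.592, 0.11, 0.067], [0.594, 0.116, 0.087], [0.596, 0.125, 0.112], [0.598, 0.133, 0.068], [0.6, 0.141, 0.07], [0.602, 0.147, 0.097], [0.604, 0.156, 0.088], [0.606, 0.164, 0.071], [0.607, 0.168, 0.065]]
side 0.1488828117557734
outer 539.0467834472656 154.2928924560547 (231.8018798828125, 221.69192504882812) 14.868280410766602
hole 539.0603179931641 154.1999053955078 (162.26473999023438, 127.34468841552734) 14.500167846679688
795
[[0.501, 0.165, 0.086], [0.519, 0.164, 0.084], [0.535, 0.16, 0.086], [0.59, 0.101, 0.072], [0.593, 0.109, 0.095], [0.594, 0.114, 0.084], [0.596, 0.119, 0.089], [0.597, 0.123, 0.081], [0.599, 0.131, 0.105], [0.6, 0.14, 0.086], [0.602, 0.147, 0.099], [0.603, 0.153, 0.061], [0.605, 0.155, 0.108], [0.606, 0.16, 0.087], [0.608, 0.164, 0.106]]
```

View pics/c.png

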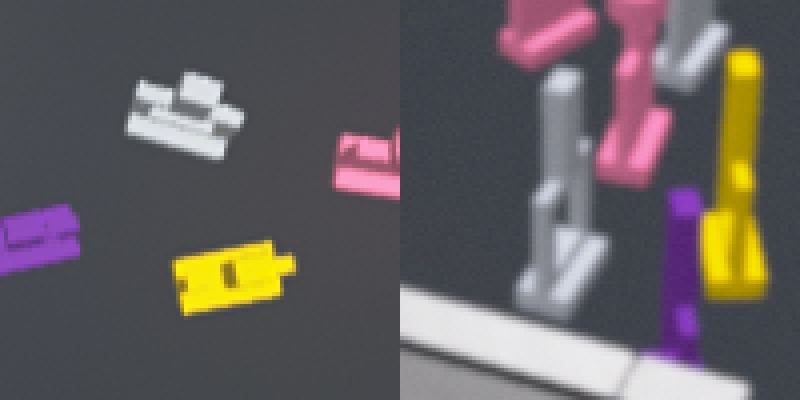

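The crop confirms it. The silver gauge at top pixel (317,200) has a rectangular tab and an open window, and its foot and tab measure 56x30 and 20x14 mm. Now I work out the reach.

```bash
cat >> h.py <<'E'
def plan(P,yaw):
    "shift mm / turn deg in tool axes to put TCP at P pointing down, tool x at yaw deg"
    s=monitor.sense(); R=Ro.from_rotvec(s["eef_rot"])
    c,n=np.cos(np.radians(yaw)),np.sin(np.radians(yaw))
    G=Ro.from_matrix(np.array([[c,n,0],[n,-c,0],[0,0,-1.]]))
    print("shift",(R.inv().apply(np.array(P)-s["position"])*1000).round(1),"turn",np.degrees((R.inv()*G).as_rotvec()).round(2),"pos",s["position"].round(4))
E
python3 -c "
from h import *
plan([.507,-.145,.215],-106)"
```

```text
shift [-287.2 -404.9   -9.6] turn [ 0.    0.   39.88] pos [ 0.253  -0.5715  0.2054]
```

Emit:
{"api": "apply_moves", "payload": {
  "steps": [
    [[-23,-32,-10],[0,0,4],0],
    [[-46,-65,-10],[0,0,8],0],
    [[-69,-97,-10],[0,0,12],0],
    [[-92,-130,-10],[0,0,16],0],
    [[-115,-162,-10],[0,0,20],0],
    [[-138,-194,-10],[0,0,24],0],
    [[-161,-227,-10],[0,0,28],0],
    [[-184,-259,-10],[0,0,32],0],
    [[-207,-292,-10],[0,0,36],0],
    [[-230,-324,-10],[0,0,40],0]
  ]
}}

```text
time: 1.53
position: [0.4569, -0.2282, 0.2158]
eef_rot: [-1.884, 2.514, -0.001]
ft_force: [0.9, -0.8, -1.1]
width: 0.0936
```

```bash
python3 -c "
from h import *
plan([.507,-.145,.215],-106);print(monitor.sense()['joint_pos'])"
```

```text
shift [-93.9 -24.7   0.8] turn [-0.03 -0.01 -0.32] pos [ 0.4569 -0.2282  0.2158]
[ 0.5154922   0.20559768 -0.12847512  1.87981626  0.03011802  1.05744941
 -1.48071775]
```

Emit:
{"api": "apply_moves", "payload": {
  "steps": [
    [[-30,-8,0],[0,0,0],0],
    [[-60,-16,0],[0,0,0],0],
    [[-80,-21,0],[0,0,0],0],
    [[-94,-25,0],[0,0,0],0],
    [[-94,-25,0],[0,0,0],0],
    [[-94,-25,0],[0,0,0],0],
    [[-94,-25,0],[0,0,0],0],
    [[-94,-25,0],[0,0,0],0],
    [[-94,-25,0],[0,0,0],0],
    [[-94,-25,0],[0,0,0],0]
  ]
}}

```text
time: 2.37
position: [0.506, -0.1473, 0.2155]
eef_rot: [1.887, -2.512, 0.0]
ft_force: [-0.2, 0.1, -0.3]
width: 0.0941
```

```bash
cat >> h.py <<'E'
def wcloud():
    s=monitor.sense(); p=vision.camera("wrist"); z=p["range_z"].astype(float); v,u=np.indices(z.shape)
    x,y=(u-p["cx"])/p["fx"],(v-p["cy"])/p["fy"]; th=np.hypot(x,y); k=np.tan(np.minimum(th,1.5))/np.maximum(th,1e-9)
    c=np.stack([x*k*z,y*k*z,z],-1); H=np.array(p["hand_eye"])
    w=Ro.from_rotvec(s["eef_rot"]).apply((c@H[:3,:3].T+H[:3,3]).reshape(-1,3))+s["position"]
    w=w.reshape(c.shape); w[z<=0]=np.nan
    return p,w
E
python3 - <<'E'
from h import *
p,w=wcloud(); cv2.imwrite("pics/w1.png",p["image"])
for r in finder.regions_of(p,"gauge_grip"):
    X=w[r["pixels"]]; X=X[~np.isnan(X[:,0])]; print(r["confidence"],r["at"],len(X),p["image"][r["pixels"]].mean(0))
    for lo,hi in((.124,.142),(.004,.022)):
        Y=X[(X[:,2]>lo)&(X[:,2]<hi)]
        if len(Y)>20: print(lo,len(Y),np.median(Y[:,2]),cv2.minAreaRect(Y[:,:2].astype(np.float32)*1000))
plan([.507,-.145,.091],-106)
E
```

```text
0.93 [274.2, 189.5] 1937 [226.5668037  222.82631038 222.69578623]
0.124 406 0.13205072545684104 ((507.2731018066406, -144.8426055908203), (19.55088233947754, 13.77168083190918), 73.24183654785156)
0.004 650 0.014418764277580057 ((510.66552734375, -145.95413208007812), (56.058258056640625, 22.642728805541992), 74.10913848876953)
0.71 [220.1, 264.0] 2169 [186.46302251  75.4648599  143.15985301]
0.124 319 0.13186030067081372 ((439.9685974121094, -59.83732604980469), (14.26180648803711, 20.983915328979492), 12.550966262817383)
0.004 691 0.01430350070756592 ((439.4783935546875, -59.826019287109375), (30.64453887939453, 56.25298309326172), 12.716062545776367)
0.6 [317.7, 258.7] 2203 [ 88.38288288 220.9972973  237.50765766]
0.124 324 0.13200181203754546 ((421.102294921875, -170.6888427734375), (13.310222625732422, 20.34514617919922), 12.513813972473145)
0.004 717 0.014438855580732268 ((420.6864013671875, -170.42857360839844), (29.296083450317383, 55.2321891784668), 11.653058052062988)
shift [ -2.2  -0.3 124.5] turn [ 0.   -0.   -0.16] pos [ 0.5061 -0.147   0.2155]
```

View pics/w1.png

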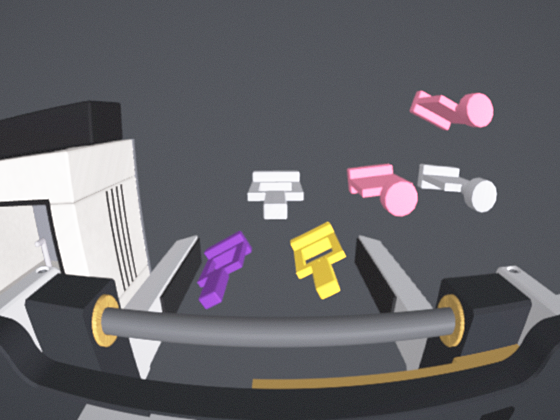

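The wrist view shows the silver gauge at (275,195), between the fingers, and gives (0.507,-0.145), which agrees with the top camera. I descend and grip.

Emit:
{"api": "apply_moves", "payload": {
  "steps": [
    [[-2,-1,20],[0,0,0],0],
    [[-2,-1,45],[0,0,0],0],
    [[-2,-1,70],[0,0,0],0],
    [[-2,-1,95],[0,0,0],0],
    [[-2,-1,112],[0,0,0],0],
    [[-2,-1,124],[0,0,0],0],
    [[-2,-1,124],[0,0,0],0],
    [[-2,-1,124],[0,0,0],0],
    [[-2,-1,124],[0,0,0],120],
    [[-2,-1,124],[0,0,0],255]
  ]
}}

```text
time: 3.3
position: [0.5084, -0.1452, 0.0925]
eef_rot: [-1.887, 2.51, -0.002]
ft_force: [-0.0, 0.2, -1.0]
width: 0.0842
```

Emit:
{"api": "apply_moves", "payload": {
  "steps": [
    [[0,0,0],[0,0,0],255],
    [[0,0,0],[0,0,0],255],
    [[0,0,0],[0,0,0],255],
    [[0,0,0],[0,0,0],255],
    [[0,0,0],[0,0,0],255],
    [[0,0,0],[0,0,0],255],
    [[0,0,0],[0,0,0],255],
    [[0,0,0],[0,0,0],255],
    [[0,0,0],[0,0,0],255],
    [[0,0,0],[0,0,0],255]
  ]
}}

```text
time: 4.13
position: [0.5077, -0.145, 0.0914]
eef_rot: [1.888, -2.511, -0.0]
ft_force: [-0.0, 1.4, -0.4]
width: 0.02
```

Gripped: the width is 20 mm, which matches the tab. Lifting.

Emit:
{"api": "apply_moves", "payload": {
  "steps": [
    [[0,0,-8],[0,0,0],255],
    [[0,0,-20],[0,0,0],255],
    [[0,0,-45],[0,0,0],255],
    [[0,0,-70],[0,0,0],255],
    [[0,0,-100],[0,0,0],255],
    [[0,0,-130],[0,0,0],255],
    [[0,0,-160],[0,0,0],255],
    [[0,0,-185],[0,0,0],255],
    [[0,0,-200],[0,0,0],255],
    [[0,0,-200],[0,0,0],255]
  ]
}}

```text
time: 4.97
position: [0.5088, -0.1451, 0.2951]
eef_rot: [-1.886, 2.508, -0.006]
ft_force: [0.9, 0.2, -2.4]
width: 0.0197
```

```bash
python3 - <<'E'
from h import *
s=monitor.sense(); print(s["width"],s["ft_force"])
a=np.radians(-14.6); ex=np.array([np.cos(a),np.sin(a)]); C=np.array([.5385,.1532])
seat=C-.03*ex; print("seat",seat,"over far",seat+.065*ex)
plan([*(seat+.065*ex),.29],-104.6)
p,w=wcloud(); s2=monitor.sense()
for r in finder.regions_of(p,"gauge_grip"):
    X=w[r["pixels"]]; X=X[~np.isnan(X[:,0])]; print(r["confidence"],r["at"],len(X),p["image"][r["pixels"]].mean(0).round(),np.percentile(X,[2,50,98],axis=0).round(3).tolist())
cv2.imwrite("pics/w2.png",p["image"])
E
```

```text
0.019725988926426383 [ 0.94197293  0.20761513 -2.42574199]
seat [0.50946872 0.16076208] over far [0.57236982 0.14437757]
shift [-295.8   19.3    5. ] turn [-0.28  0.   -1.51] pos [ 0.5088 -0.1451  0.2951]
0.97 [324.4, 227.4] 413 [ 84. 218. 235.] [[0.41, -0.197, 0.009], [0.427, -0.187, 0.05], [0.438, -0.174, 0.133]]
0.96 [226.2, 246.9] 882 [165.  71. 127.] [[0.425, -0.119, 0.0], [0.443, -0.054, 0.075], [0.519, -0.024, 0.279]]
0.69 [279.8, 231.6] 5534 [200. 195. 195.] [[0.495, -0.171, 0.211], [0.513, -0.146, 0.272], [0.526, -0.121, 0.337]]
```

Emit:
{"api": "apply_moves", "payload": {
  "steps": [
    [[-15,1,0],[0,0,-0.2],255],
    [[-45,3,0],[0,0,-0.5],255],
    [[-80,5,0],[0,0,-0.8],255],
    [[-115,7,0],[0,0,-1],255],
    [[-150,10,0],[0,0,-1.2],255],
    [[-185,12,0],[0,0,-1.4],255],
    [[-220,14,0],[0,0,-1.4],255],
    [[-255,16,0],[0,0,-1.4],255],
    [[-280,18,0],[0,0,-1.4],255],
    [[-296,19,0],[0,0,-1.4],255]
  ]
}}

```text
time: 5.9
position: [0.5709, 0.1479, 0.2896]
eef_rot: [1.921, -2.483, -0.003]
ft_force: [-0.1, 0.1, -3.2]
width: 0.0196
```

Emit:
{"api": "apply_moves", "payload": {
  "steps": [
    [[0,0,0],[0,0,0],255],
    [[0,0,0],[0,0,0],255],
    [[0,0,0],[0,0,0],255],
    [[0,0,0],[0,0,0],255],
    [[0,0,0],[0,0,0],255],
    [[0,0,0],[0,0,0],255],
    [[0,0,0],[0,0,0],255],
    [[0,0,0],[0,0,0],255],
    [[0,0,0],[0,0,0],255],
    [[0,0,0],[0,0,0],255]
  ]
}}

```text
time: 6.73
position: [0.5718, 0.1446, 0.2915]
eef_rot: [-1.918, 2.488, 0.0]
ft_force: [0.4, -0.1, -2.3]
width: 0.0199
```

```bash
python3 - <<'E'
from h import *
plan([.5724,.1444,.29],-104.6)
p,w=wcloud(); cv2.imwrite("pics/w3.png",p["image"])
t=vision.camera("top"); s=vision.camera("side"); print(monitor.sense()["position"])
a=np.radians(-14.6); ex=np.array([np.cos(a),np.sin(a)]); ey=np.array([-ex[1],ex[0]]); C=np.array([.5385,.1532]); seat=C-.03*ex
def loc(A): return np.c_[(A[:,:2]-seat)@ex,(A[:,:2]-seat)@ey,A[:,2]]*1000
for n,A in(("wrist",w),("top",cloud(t)),("side",cloud(s))):
    L=loc(A.reshape(-1,3)); L=L[~np.isnan(L[:,0])]
    B=L[(abs(L[:,0]-3)<40)&(abs(L[:,1])<14)&(L[:,2]>70)&(L[:,2]<104)]   # hook
    print(n,"hook",len(B)); 
    if len(B)>5:
        for lo in range(-36,44,8):
            D=B[(B[:,0]>=lo)&(B[:,0]<lo+8)]
            if len(D): print("  x",lo,len(D),"y",np.percentile(D[:,1],[5,50,95]).round(1),"z",np.percentile(D[:,2],[5,95]).round(1))
    F=L[(L[:,2]>200)&(L[:,2]<290)&(abs(L[:,0]-65)<40)&(abs(L[:,1])<40)]
    if len(F):
        ft=F[F[:,2]<218]
        print("  gauge foot",len(ft),np.percentile(ft,[1,99],axis=0).round(1).tolist() if len(ft) else '')
        if len(ft)>8:print(cv2.minAreaRect(ft[:,:2].astype(np.float32)))
    T=L[(abs(L[:,2]-150)<4)&(abs(L[:,0]-30)<150)&(abs(L[:,1])<130)]
    # inner edges of the opening
    m=abs(T[:,1])<50
    xs=T[m,0]; near=xs[xs<0]; far=xs[xs>60]
    m=(T[:,0]>-10)&(T[:,0]<70); ys=T[m,1]
    q=lambda v,k: round(float(np.percentile(v,k)),1) if len(v)>20 else None
    print("  edges x",q(near,98),q(far,2),"y",q(ys[ys<0],98),q(ys[ys>0],2))
E
```

```text
shift [ 0.  -0.7  1.5] turn [-0.    0.   -0.12] pos [0.5718 0.1446 0.2915]
[0.57171748 0.14464819 0.29144943]
wrist hook 0
  gauge foot 1621 [[48.8, -27.0, 202.9], [78.5, 26.9, 217.5]]
((63.554656982421875, 0.047672271728515625), (30.35287094116211, 55.78470993041992), 0.10130782425403595)
  edges x -52.1 93.0 y -80.3 79.8
top hook 139
  x -36 15 y [-11.3  -0.6  11.2] z [ 98.9 102.7]
  x -28 16 y [-4.  -1.   3.3] z [81.4 86.2]
  x -20 15 y [-3.6 -1.5  3.1] z [80.3 87.6]
  x -12 15 y [-4.2 -1.5  3.3] z [81.2 87. ]
  x -4 16 y [-3.8 -1.4  1.9] z [81.  86.1]
  x 4 15 y [-3.9 -1.2  2. ] z [81.7 85.9]
  x 12 16 y [-3.8 -1.2  3. ] z [81.3 84.7]
  x 20 18 y [-3.9 -1.6  1.8] z [83.2 94.4]
  x 28 13 y [-4.3 -1.4  1.7] z [88.9 98.2]
  gauge foot 254 [[48.8, -28.5, 200.8], [76.1, 27.5, 216.4]]
((55.95960998535156, -3.3597373962402344), (26.828580856323242, 60.52766418457031), 17.905460357666016)
  edges x -33.2 92.9 y -80.8 None
side hook 157
  x -12 14 y [-0.2  3.   4.8] z [80.7 85.3]
  x -4 27 y [-0.6  3.   5.3] z [81.2 85.6]
  x 4 25 y [-0.3  2.5  5.9] z [80.7 85.3]
  x 12 25 y [-0.8  2.8  5.9] z [81.8 85.9]
  x 20 32 y [-0.9  2.6  5. ] z [81.5 92.2]
  x 28 34 y [-0.3  3.8  5.7] z [82.5 97.1]
  gauge foot 593 [[49.5, -25.7, 200.5], [79.2, 30.1, 217.5]]
((64.48692321777344, 1.5385761260986328), (30.880109786987305, 57.70961380004883), 1.1059342622756958)
  edges x -32.3 93.7 y -78.6 81.8
```

View pics/w3.png

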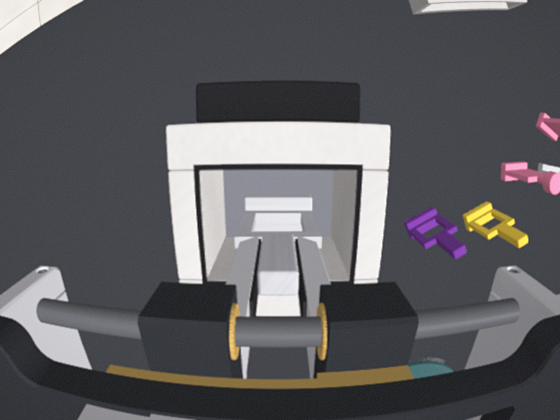

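The wrist view shows the gauge at (280,225), centred over the opening (cabinet edges at columns 197 and 357). In the hook frame its foot spans x 49..79 and y ±27; the hook ends at 34 and the wall is at 93. I lower it to mid-window height.

Emit:
{"api": "apply_moves", "payload": {
  "steps": [
    [[0,0,6],[0,0,0],255],
    [[0,0,18],[0,0,0],255],
    [[0,0,33],[0,0,0],255],
    [[0,0,48],[0,0,0],255],
    [[0,0,62],[0,0,0],255],
    [[0,0,74],[0,0,0],255],
    [[0,0,82],[0,0,0],255],
    [[0,0,86],[0,0,0],255],
    [[0,0,86],[0,0,0],255],
    [[0,0,86],[0,0,0],255]
  ]
}}

```text
time: 7.72
position: [0.5719, 0.1448, 0.2057]
eef_rot: [-1.918, 2.487, 0.0]
ft_force: [0.5, -0.1, -2.0]
width: 0.0199
```

Emit:
{"api": "apply_moves", "payload": {
  "steps": [
    [[0,0,6],[0,0,0],255],
    [[0,0,16],[0,0,0],255],
    [[0,0,28],[0,0,0],255],
    [[0,0,40],[0,0,0],255],
    [[0,0,52],[0,0,0],255],
    [[0,0,62],[0,0,0],255],
    [[0,0,68],[0,0,0],255],
    [[0,0,70],[0,0,0],255],
    [[0,0,70],[0,0,0],255],
    [[0,0,70],[0,0,0],255]
  ]
}}

```text
time: 8.55
position: [0.5719, 0.1448, 0.1357]
eef_rot: [-1.918, 2.487, -0.0]
ft_force: [0.3, 0.4, -1.3]
width: 0.0197
```

```bash
python3 - <<'E'
from h import *
a=np.radians(-14.6); ex=np.array([np.cos(a),np.sin(a)]); C=np.array([.5385,.1532]); seat=C-.03*ex
plan([*(seat+.004*ex),.1355],-104.6); s=monitor.sense(); print(s["width"],s["ft_force"])
x=vision.camera("side"); cv2.imwrite("pics/s3.png",cv2.resize(x["image"][200:350,150:350],(800,600)))
E
```

```text
shift [ 0.4 60.5  0.2] turn [-0.01  0.01 -0.12] pos [0.5719 0.1448 0.1357]
0.019689643292985913 [ 0.32225203  0.43182496 -1.27047906]
```

View pics/s3.png

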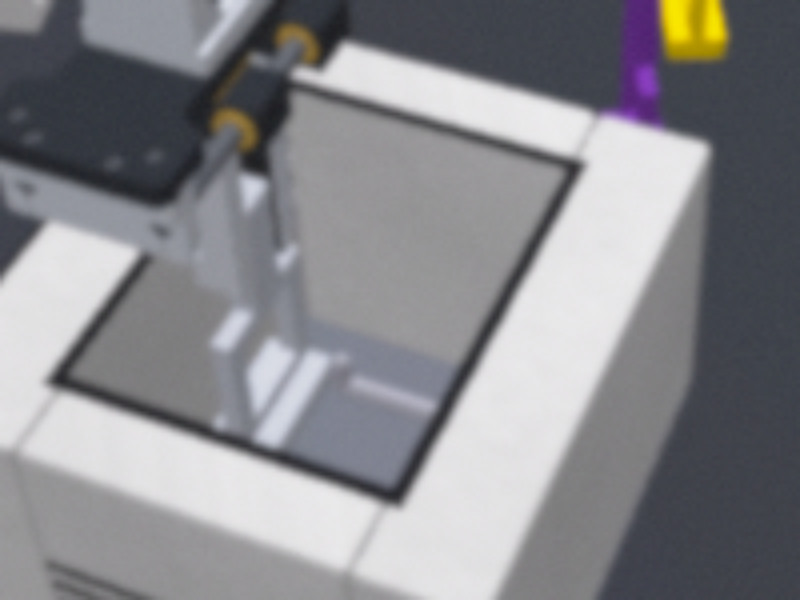

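The side view shows the gauge upright in the well, beyond the hook's end (hook at about (340,360) to (430,405) in the crop), with nothing touching. I slide it 60 mm toward the robot.

Emit:
{"api": "apply_moves", "payload": {
  "steps": [
    [[0,4,0],[0,0,0],255],
    [[0,11,0],[0,0,0],255],
    [[0,19,0],[0,0,0],255],
    [[0,28,0],[0,0,0],255],
    [[0,37,0],[0,0,0],255],
    [[0,46,0],[0,0,0],255],
    [[0,53,0],[0,0,0],255],
    [[0,58,0],[0,0,0],255],
    [[0,60,0],[0,0,0],255],
    [[0,60,0],[0,0,0],255]
  ]
}}

```text
time: 9.43
position: [0.5134, 0.16, 0.1356]
eef_rot: [-1.919, 2.487, -0.0]
ft_force: [0.3, -0.0, -1.8]
width: 0.02
```

```bash
python3 - <<'E'
from h import *
a=np.radians(-14.6); ex=np.array([np.cos(a),np.sin(a)]); C=np.array([.5385,.1532]); seat=C-.03*ex
plan([*(seat+.004*ex),.1125],-104.6); s=monitor.sense(); print(s["width"],s["ft_force"])
x=vision.camera("side"); cv2.imwrite("pics/s4.png",cv2.resize(x["image"][200:350,150:350],(800,600)))
E
```

```text
shift [ 0.3 -0.  23.1] turn [-0.   0.  -0.1] pos [0.5134 0.16   0.1356]
0.019966821159681288 [ 0.3096971  -0.04421638 -1.78522939]
```

View pics/s4.png

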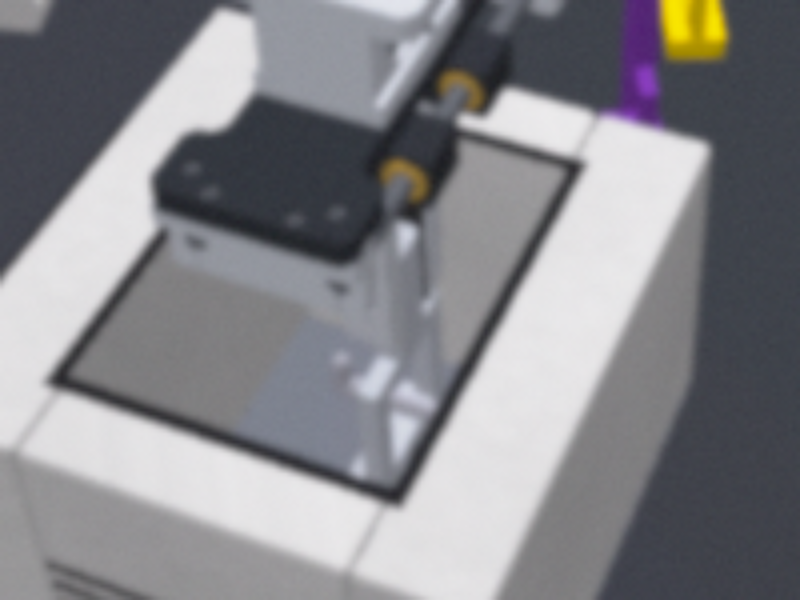

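The side view shows the hook's end at (340,360) poking through, with the plate at (375,380) behind it. I lower gently.

Emit:
{"api": "apply_moves", "payload": {
  "steps": [
    [[0,0,4],[0,0,0],255],
    [[0,0,8],[0,0,0],255],
    [[0,0,12],[0,0,0],255],
    [[0,0,15],[0,0,0],255],
    [[0,0,18],[0,0,0],255],
    [[0,0,20],[0,0,0],255],
    [[0,0,21],[0,0,0],255],
    [[0,0,22],[0,0,0],255],
    [[0,0,22],[0,0,0],255],
    [[0,0,22],[0,0,0],255]
  ]
}}

```text
time: 10.32
position: [0.5138, 0.1599, 0.1135]
eef_rot: [-1.919, 2.488, 0.0]
ft_force: [0.2, 0.6, -1.9]
width: 0.0195
```

Emit:
{"api": "apply_moves", "payload": {
  "steps": [
    [[0,0,0.5],[0,0,0],255],
    [[0,0,1],[0,0,0],255],
    [[0,0,1],[0,0,0],255],
    [[0,0,1.5],[0,0,0],255],
    [[0,0,1.5],[0,0,0],255],
    [[0,0,2],[0,0,0],255],
    [[0,0,2],[0,0,0],255],
    [[0,0,2],[0,0,0],255],
    [[0,0,2],[0,0,0],255],
    [[0,0,2],[0,0,0],255]
  ]
}}

```text
time: 11.15
position: [0.5137, 0.1599, 0.1115]
eef_rot: [1.919, -2.488, -0.0]
ft_force: [-0.3, 1.2, -2.2]
width: 0.0198
```

Force has not changed yet; I continue in half-millimetre steps.

Emit:
{"api": "apply_moves", "payload": {
  "steps": [
    [[0,0,0.5],[0,0,0],255],
    [[0,0,0.5],[0,0,0],255],
    [[0,0,0.5],[0,0,0],255],
    [[0,0,0.5],[0,0,0],255],
    [[0,0,1],[0,0,0],255],
    [[0,0,1],[0,0,0],255],
    [[0,0,1],[0,0,0],255],
    [[0,0,1],[0,0,0],255],
    [[0,0,1],[0,0,0],255],
    [[0,0,1],[0,0,0],255]
  ]
}}

```text
time: 11.98
position: [0.5139, 0.1599, 0.1109]
eef_rot: [-1.918, 2.487, -0.0]
ft_force: [-2.8, -1.7, 10.6]
width: 0.0195
```

The force turned to +10.6 N upward, so the gauge rests on the hook. I release it, opening only part way to stay clear of the walls.

Emit:
{"api": "apply_moves", "payload": {
  "steps": [
    [[0,0,-0.5],[0,0,0],255],
    [[0,0,-0.5],[0,0,0],190],
    [[0,0,-0.5],[0,0,0],180],
    [[0,0,-0.5],[0,0,0],160],
    [[0,0,-0.5],[0,0,0],130],
    [[0,0,-0.5],[0,0,0],100],
    [[0,0,-0.5],[0,0,0],100],
    [[0,0,-0.5],[0,0,0],100],
    [[0,0,-0.5],[0,0,0],100],
    [[0,0,-0.5],[0,0,0],100]
  ]
}}

```text
time: 12.82
position: [0.5137, 0.1599, 0.1109]
eef_rot: [1.919, -2.488, -0.0]
ft_force: [0.7, -0.4, -0.8]
width: 0.0569
```

```bash
python3 - <<'E'
from h import *
s=monitor.sense(); print(s["width"],s["ft_force"])
x=vision.camera("side"); cv2.imwrite("pics/s5.png",cv2.resize(x["image"][200:350,150:350],(800,600)))
E
```

```text
0.05685622044693623 [ 0.72887129 -0.35785899 -0.84192987]
```

View pics/s5.png

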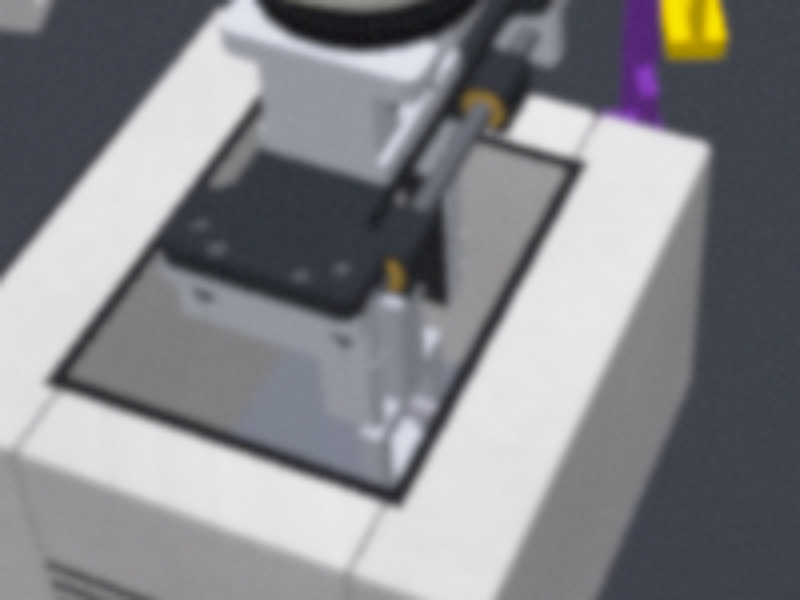

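The side view shows the fingers open around the tab at (430,350), with the gauge still upright. I retreat straight up.

Emit:
{"api": "apply_moves", "payload": {
  "steps": [
    [[0,0,-4],[0,0,0],100],
    [[0,0,-12],[0,0,0],100],
    [[0,0,-24],[0,0,0],100],
    [[0,0,-40],[0,0,0],100],
    [[0,0,-60],[0,0,0],100],
    [[0,0,-85],[0,0,0],100],
    [[0,0,-110],[0,0,0],100],
    [[0,0,-130],[0,0,0],100],
    [[0,0,-140],[0,0,0],100],
    [[0,0,-140],[0,0,0],100]
  ]
}}

```text
time: 13.7
position: [0.5146, 0.1603, 0.2537]
eef_rot: [-1.916, 2.485, -0.002]
ft_force: [-0.0, -0.3, -0.3]
width: 0.0568
```

Emit:
{"api": "apply_moves", "payload": {
  "steps": [
    [[0,0,0],[0,0,0],100],
    [[0,0,0],[0,0,0],100],
    [[0,0,0],[0,0,0],100],
    [[0,0,0],[0,0,0],100],
    [[0,0,0],[0,0,0],100],
    [[0,0,0],[0,0,0],100],
    [[0,0,0],[0,0,0],100],
    [[0,0,0],[0,0,0],100],
    [[0,0,0],[0,0,0],100],
    [[0,0,0],[0,0,0],100]
  ]
}}

```text
time: 14.53
position: [0.5137, 0.1599, 0.251]
eef_rot: [1.919, -2.488, -0.0]
ft_force: [0.0, -0.3, -0.8]
width: 0.0572
```

```bash
python3 - <<'E'
from h import *
a=np.radians(-14.6); ex=np.array([np.cos(a),np.sin(a)]); ey=np.array([-ex[1],ex[0]]); C=np.array([.5385,.1532]); seat=C-.03*ex
p,w=wcloud(); s=vision.camera("side"); t=vision.camera("top")
for n,A in(("wrist",w),("side",cloud(s)),("top",cloud(t))):
    A=A.reshape(-1,3); A=A[~np.isnan(A[:,0])]
    L=np.c_[(A[:,:2]-seat)@ex,(A[:,:2]-seat)@ey,A[:,2]]*1000
    T=L[(abs(L[:,0])<27)&(abs(L[:,1])<30)&(L[:,2]>138)&(L[:,2]<165)]
    print(n,len(T),np.percentile(T,[2,50,98],axis=0).round(1).tolist() if len(T) else "")
    F=L[(abs(L[:,0]-4)<27)&(abs(L[:,1])<35)&(L[:,2]>15)&(L[:,2]<60)]
    print("  foot",len(F),np.percentile(F,[2,50,98],axis=0).round(1).tolist() if len(F) else "")
for r in finder.regions_of(t,"solid_gauge_center"):
    X=cloud(t)[r["pixels"]]; X=X[~np.isnan(X[:,0])]; print(r["at"],np.percentile(X,[2,50,98],axis=0).round(3).tolist())
cv2.imwrite("pics/s6.png",np.hstack([cv2.resize(s["image"][200:350,150:350],(500,375)),p["image"][150:350,200:350].repeat(2,0)[:375].repeat(2,1)]))
E
```

```text
wrist 392 [[-2.6, -9.0, 139.9], [5.6, -0.1, 151.9], [10.6, 9.7, 153.3]]
  foot 635 [[-0.8, -26.5, 29.7], [9.0, 4.6, 34.9], [18.5, 27.1, 57.7]]
side 164 [[-2.2, -6.9, 139.0], [3.3, 5.4, 149.6], [10.8, 12.0, 152.1]]
  foot 78 [[0.9, -25.3, 30.9], [12.1, -13.6, 34.5], [19.1, 20.9, 59.4]]
top 0 
  foot 182 [[-10.6, -28.5, 23.7], [0.0, -14.7, 33.1], [18.7, 5.3, 52.5]]
[369.7, 204.9] [[0.466, -0.283, 0.004], [0.48, -0.254, 0.077], [0.498, -0.232, 0.118]]
[410.6, 220.8] [[0.441, -0.371, -0.0], [0.457, -0.345, 0.068], [0.478, -0.325, 0.118]]
[416.0, 175.7] [[0.522, -0.384, 0.0], [0.543, -0.359, 0.058], [0.565, -0.338, 0.118]]
```

View pics/s6.png

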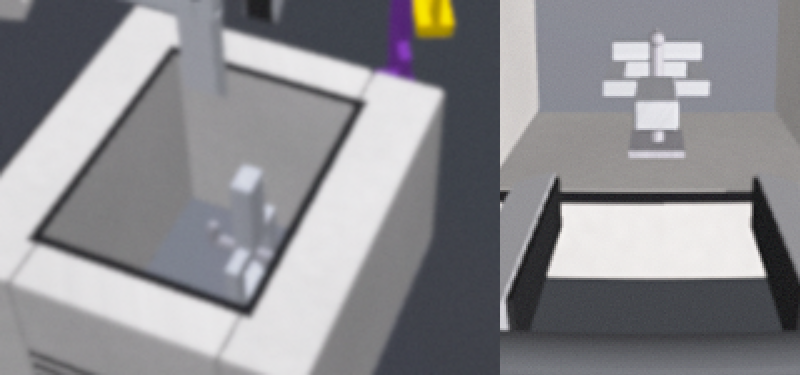

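The gauge hangs upright on the hook: the tab's top is at z 152 mm, so the grip centre is 38 mm above the seat, at x about +4 and y about 0. The knobbed gauge has not moved. Handing in.

```bash
python3 -c "
from h import *
print(order.job_done())"
```

```text
the job is handed in; nothing more can be done
None
```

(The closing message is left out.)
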